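Pin the lock plates of a mould

ROBOT

A 7-joint arm with a two-finger parallel gripper is mounted at the origin on the work surface. World frame = base frame: x ahead of the robot, y to its left, z up, the work surface at z = 0. Lengths are in m, angles in rad, forces in N, time in s.
With the tool pointing down it reaches from about 0.4 to 0.875 m from the base axis. Payload 6.5 kg.
Tool frame: the origin (TCP) lies between the finger pads; the fingertips stand 14 mm ahead of it and the grasp point (between the pads) lies 5 mm behind it (robot.finger_overhang is the distance from the TCP to the fingertips, in m); y points along the fingers, z is the direction in which the jaws open and shut, and the axes are right-handed (so a half turn about y gives the same grasp; the last joint's range is limited). The gripper opens to 88 mm and grips with 3 to 60 N. Pads are 18 mm wide; open, the fingers measure 123 mm over their backs; the gripper's body (75 mm by 187 mm) begins 45 mm behind the grasp point.
Start: joints at [-1.349, 0.536, -0.004, 1.538, 0.003, 1.067, -0.071], TCP at [0.184, 0.623, 0.253] pointing down, gripper open.
Joint ranges: [-2.7, 2.7], [-0.37, 2.16], [-1.27, 1.26], [0.24, 2.4], [-1.31, 4.45], [0.19, 1.91], [-2.76, 2.76]. Speed limits (rad/s): [2.39, 2.39, 3.14, 3.14, 3.14, 3.14, 3.14].

INTERFACE

Orientations are given as a unit quaternion [x, y, z, w].
In Python, from plant import sensors, vision, robot, nets gives the robot as it stands.
- The arm moves only by the tool arm_command, never from a script. Its argument "moves" is text: rows parted by semicolons, each of 4 numbers parted by spaces: the shift along the tool's x, y, z in cm, then the turn about the tool's y in rad. In form: x y z turn; .... A call has 1 to 5 rows; each row shifts and turns the pose as measured when the row begins, along the tool's axes as they then stand; what a row does not reach is not made up. A row lasts 1/12 s, in which the tool goes at most 41.7 mm and 7.16 degrees, less where a joint would pass 70% of its speed; a pose out of reach is approached as far as the arm can. A call is refused whole if a number of a shift passes 4.17 or a number of a turn 0.125, either way. A call with a gripper value outside its range is refused whole. "gripper" is the gripper's target within -1 to 1 (fully open at 1, half-way at 0, shut at -1), set as the call begins (left out, the last holds). The fingers move at their own pace and stop on an object; "squeeze" is the grip in N (left out, the last holds). Time passes only in rows, so rows that do not move let the fingers close. It gives the time, the measured TCP pose, the force and the opening at its end, in the units of the state.
- sensors.get_state(): the state, without advancing time (a new reading comes with each control period).
- vision.capture(name): name is "scene" or "top" or "wrist"; returns the picture (400x640x3 uint8, blue, green, red); there is no depth.
- vision.camera_params(name): a dict with "intrinsics" (3x3 intrinsics, pixels), "rvec" (rotation vector, rad) and "tvec" (3), from world to camera coordinates, as OpenCV has them. Camera axes: x right, y down, z forward; pixel columns grow to the right and rows downward; lengths in m; the calibration is good to about 2 mm. A picture is of the moment at which its call begins: read the wrist's pose just before it. camera_params takes no time and is no camera call; for the wrist camera it gives the pose at the moment of the call.
- robot.hand_in(): hands the job in, once; it reports no verdict.
Trained networks look in the newest picture that a camera, given by its name, has taken for a name from the list of things; names that differ only in an ending like _2 or _b are one class to them, and where a whole thing is asked for, a point or a joint stands for the part that bears it (a point fixed in the world has none). Each returns a list of dicts, best first, with "confidence" (0 to 1); they miss things now and then, are a little off and sometimes report something else, mostly with a low value. They report only what shows in the picture. A call takes as long as a camera call. They do not tell look-alikes from the thing itself.
- nets.find_in(camera, label): "rect" ([left, top, width, height] in pixels, round what is visible of it).
The state is a dict: "time_s": time; "joint_pos": joint angles; "qd": joint speeds; "joint_torque": joint torques, N m; "eef_pos": TCP position; "orientation": TCP orientation; "force": force on the tool from outside, world axes, zero at the start; "torque": the same for the moment, N m; "finger_gap": finger opening in m.
Only numpy, scipy, OpenCV 4.12 (cv2) and the standard library are available. Lean on these libraries where they do the work, as an engineer would, in place of code of your own. Each camera call takes 0.05 s, during which the arm holds its last target. There are 200 camera calls.

TASK

Lock the small two-part mould: take the longest of the three lock pins out of the rack by its knob and lower it down through the aligned holes of all three lock plates on the front of the mould. Keep hold of it all the way down, let go only once its collar is down on the top plate, and leave the two shorter pins in the rack.

Things in the scene. Friction and masses are not known exactly. Their poses are not given: they have to be found in the camera images.
- long_pin: Longest of 3 upright lock pins (mm): black knob (26 dia x 40 tall), steel collar (44 dia x 6), steel shank 14 dia x 85 long, last 8 tapering to a 10 flat foot. Origin: foot centre; z up the pin: collar underside 85, its top 91, knob top 131. 0.2 kg. Stands loose in a rack socket (18 dia, 26 deep); rack 62 x 200 x 32 tall, 3 sockets in a row 64 apart, order random, floors 6 above table.
- short_pin: A shorter lock pin in another socket of the same rack, to be left there. Same knob, collar and shank diameter, but the shank is only 42 mm long (88 mm overall). Origin at the centre of its foot, z up along the pin.
- stub_pin: The shortest lock pin, in the remaining socket, to be left there. Same knob, collar and shank diameter, shank 28 mm long (74 mm overall). Origin at the centre of its foot, z up along the pin.
- top_hole (a point): Hole centre in the upper face of the top one of 3 level steel lock plates (64 x 64 x 12 mm, upper faces 90, 65, 40 mm above the table, free space below), each with a 28 mm hole on one vertical axis. They stick out from the front of a fixed steel mould (85 x 160 x 82 tall) on the point's +x side, from 32 mm off the axis. z up. Nothing on the mould is higher than the top plate.
There are look-alikes about, which are no part of the job. What is shaped like the long_pin but red is not meant. Leave any orange look-alike of the part that bears top_hole alone.

How it is judged:
By the outcome, as a careful person would: the job done as asked, in the order asked, and still so for the second after the job is handed in, with the robot touching nothing.
It also fails if it takes over 38 s, if anything falls off the work surface, if the arm or the gripper's body presses on something with over 40 N, if the wrist force passes 120 N, or if a joint passes its speed limit or range.

## Working session

There is one attempt and no reset: what is moved stays moved. The work goes in short steps, Python scripts to look and compute and a tool call to move; the robot and the scene stay as the last step left them, time stands still between calls to the robot, and variables do not carry over. Pictures are saved under pics/ and viewed, about 8 in all and at most 12, crops included, and the job is handed in when it is done.

Besides the shell and the picture viewer there is one more tool, called after "Emit:" by a JSON object that holds its "api" and its "payload", one argument or row to a line. arm_command: Moves the arm, as the interface text tells. Its arguments: {"type":"object","properties":{"moves":{"type":"string"},"gripper":{"type":"number"},"squeeze":{"type":"number"}},"required":["moves"]}

```bash
ls; mkdir -p pics
python3 - <<'E'
from plant import sensors, vision, robot, nets
import cv2, numpy as np
print(sensors.get_state())
for c in ("scene","top"):
    im=vision.capture(c); cv2.imwrite(f"pics/{c}0.png",im)
    p=vision.camera_params(c); print(c,p)
    for l in ("long_pin","short_pin","stub_pin","top_hole"):
        print(l,[(np.round(d["rect"]).tolist(),round(d["confidence"],2)) for d in nets.find_in(c,l)])
print(robot.finger_overhang)
a=cv2.imread("pics/scene0.png");b=cv2.imread("pics/top0.png")
E
```

```text
pics
{'time_s': 0.0, 'joint_pos': array([-1.34921851,  0.5371318 , -0.00444886,  1.53880232,  0.00260315,
        1.06729939, -0.07116554]), 'qd': array([ 2.04462375e-03,  2.63915471e-03,  2.30972359e-04, -4.41759341e-05,
       -7.05300752e-04, -1.16823374e-03,  6.42613749e-04]), 'joint_torque': array([ 2.13052631e-04, -5.70977318e+01,  9.90847461e-01, -2.51609910e+01,
       -5.62525028e-02,  1.74800120e-02,  1.35812916e-04]), 'eef_pos': array([0.18433408, 0.62273516, 0.25188883]), 'orientation': array([ 0.7003817 , -0.10139465,  0.10131191, -0.6992285 ]), 'force': array([ 0.54238791, -0.08860174, -0.10453886]), 'torque': array([ 0.03494201, -0.01419081, -0.02860555]), 'finger_gap': 0.08823114277333288}
scene {'intrinsics': array([[405.55970428,   0.        , 321.37807648],
       [  0.        , 405.55970428, 199.36959205],
       [  0.        ,   0.        ,   1.        ]]), 'rvec': array([ 1.09734042,  2.33842246, -1.07637643]), 'tvec': array([ 0.25675689, -0.12115133,  1.45200319])}
long_pin [([354.0, 278.0, 16.0, 37.0], 0.89), ([410.0, 277.0, 18.0, 38.0], 0.66), ([376.0, 255.0, 18.0, 32.0], 0.6)]
short_pin [([338.0, 239.0, 13.0, 22.0], 0.47)]
stub_pin [([352.0, 256.0, 17.0, 22.0], 0.76)]
top_hole [([190.0, 180.0, 69.0, 62.0], 0.71)]
top {'intrinsics': array([[510.36535208,   0.        , 316.62625796],
       [  0.        , 510.36535208, 193.40093373],
       [  0.        ,   0.        ,   1.        ]]), 'rvec': array([ 2.18865326, -2.16961623,  0.08791968]), 'tvec': array([-0.0644468 ,  0.36667685,  1.43588406])}
long_pin [([149.0, 136.0, 17.0, 18.0], 0.72), ([189.0, 108.0, 16.0, 14.0], 0.67), ([185.0, 140.0, 19.0, 13.0], 0.65)]
short_pin [([234.0, 147.0, 15.0, 15.0], 0.68)]
stub_pin [([214.0, 141.0, 13.0, 21.0], 0.63)]
top_hole [([343.0, 89.0, 65.0, 67.0], 0.64), ([410.0, 208.0, 72.0, 73.0], 0.56)]
0.014
```

Run:
```python
import cv2
a=cv2.imread("pics/scene0.png");b=cv2.imread("pics/top0.png")
cv2.imwrite("pics/s1.png",cv2.resize(a[150:350,160:460],None,fx=2.66,fy=2.66,interpolation=cv2.INTER_CUBIC))
cv2.imwrite("pics/t1.png",cv2.resize(b[60:310,120:500],None,fx=2.1,fy=2.1,interpolation=cv2.INTER_CUBIC))
```

```text
(no output)
```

View pics/s1.png

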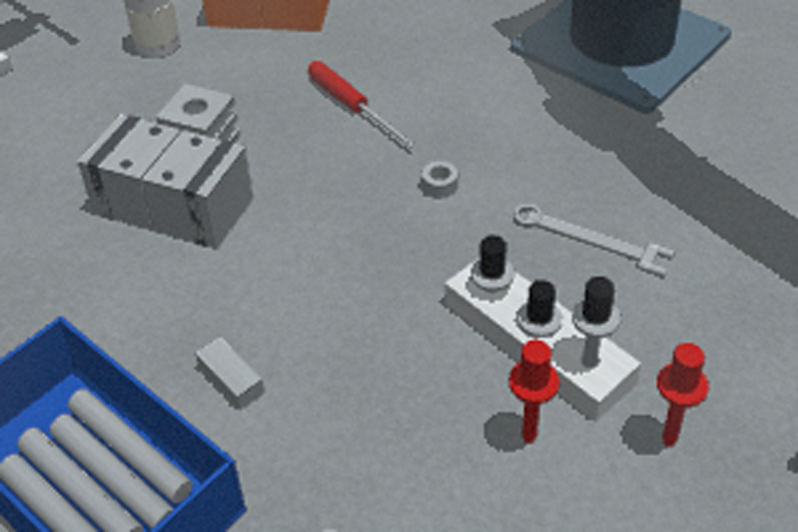

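View pics/t1.png

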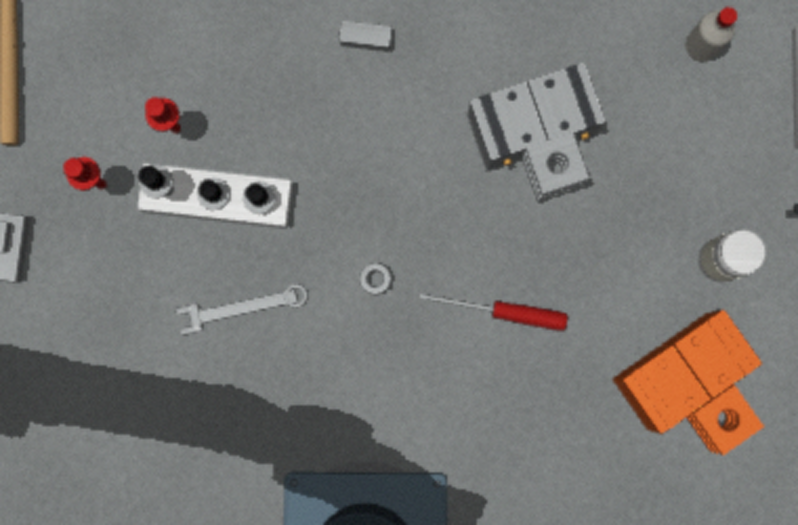

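The scene view shows three black-knobbed pins in the white rack. Their full-image pixels are about (345,248), (363,265) and (385,264), and two red look-alikes stand nearby at (361,285) and (418,290). Only the pin at scene (385,264), or top (193,146), has a long shank showing, so it is the long one. The steel mould's hole is at top (386,137). The orange mould is at (467,260) and is to be left alone.

```bash
cat > h.py <<'E'
from plant import sensors, vision, robot, nets
import cv2, numpy as np
from scipy.spatial.transform import Rotation as R
def ray(p,uv,z):
    Rm=cv2.Rodrigues(np.array(p["rvec"]))[0]; t=np.array(p["tvec"]).ravel()
    x=cv2.undistortPoints(np.array([[uv]],float),p["intrinsics"],None).ravel()
    o=-Rm.T@t; d=Rm.T@np.array([*x,1]); return (o+d*(z-o[2])/d[2])
def proj(p,X): return cv2.projectPoints(np.array(X,float).reshape(-1,3),np.array(p["rvec"]),np.array(p["tvec"]),p["intrinsics"],None)[0].reshape(-1,2)
def blobs(mask,amin=20,amax=2000):
    n,l,s,c=cv2.connectedComponentsWithStats(mask.astype(np.uint8)); return [(s[i].tolist(),c[i]) for i in range(1,n) if amin<s[i,4]<amax]
def tomove(target):
    s=sensors.get_state(); r=R.from_quat(s["orientation"]); return r.inv().apply(np.array(target)-s["eef_pos"])*100
E
python3 - <<'E'
from h import *
for c,(y0,y1,x0,x1) in (("scene",(225,300,320,440)),("top",(90,180,140,270))):
    im=cv2.imread(f"pics/{c}0.png"); p=vision.camera_params(c); q=im[y0:y1,x0:x1].astype(int)
    for nm,m in (("black",q.max(2)<45),("red",(q[...,2]>110)&(q[...,1]<70))):
        for s,ce in blobs(m):
            uv=ce+[x0,y0]; print(c,nm,s,np.round(uv,1),[np.round(ray(p,uv,z)[:2],4) for z in (0.117,0.111,0.074,0.06)])
p=vision.camera_params("top")
for uv in ((120+558/2.1,60+162/2.1),): print("hole",ray(p,uv,.09))
im=cv2.imread("pics/top0.png")
a=cv2.resize(im[80:170,335:425],None,fx=6,fy=6,interpolation=cv2.INTER_CUBIC)
b=cv2.resize(cv2.imread("pics/scene0.png")[228:328,325:435],None,fx=5.4,fy=5.4,interpolation=cv2.INTER_CUBIC)
cv2.imwrite("pics/h1.png",cv2.resize(np.hstack([a,b[:540]]),None,fx=.7,fy=.7))
r=R.from_quat(sensors.get_state()["orientation"]).as_matrix();print(r.round(3))
pw=vision.camera_params("wrist");Rm=cv2.Rodrigues(pw["rvec"])[0];o=-Rm.T@pw["tvec"];print("wristcam",o,Rm[2], r.T@(o-sensors.get_state()["eef_pos"]),pw["intrinsics"][0,0])
E
```

```text
scene black [21, 14, 9, 15, 115] [344.6 246.1] [array([0.5057, 0.1663]), array([0.5012, 0.163 ]), array([0.4737, 0.1431]), array([0.4633, 0.1355])]
scene black [59, 29, 11, 17, 113] [383.6 263.8] [array([0.4921, 0.2721]), array([0.4875, 0.2697]), array([0.4593, 0.255 ]), array([0.4486, 0.2494])]
scene black [38, 31, 10, 16, 125] [362.6 263.4] [array([0.5225, 0.2329]), array([0.5182, 0.2302]), array([0.4915, 0.2135]), array([0.4814, 0.2072])]
scene red [31, 53, 19, 22, 196] [360.9 289.6] [array([0.5864, 0.2739]), array([0.5826, 0.2716]), array([0.559, 0.257]), array([0.5501, 0.2514])]
scene red [94, 54, 11, 9, 77] [418.9 283.1] [array([0.4888, 0.3645]), array([0.4842, 0.3629]), array([0.4558, 0.3527]), array([0.4451, 0.3489])]
scene red [87, 62, 19, 13, 102] [416.  295.1] [array([0.5215, 0.3761]), array([0.5171, 0.3745]), array([0.4904, 0.365 ]), array([0.4802, 0.3613])]
top black [47, 50, 12, 10, 89] [192.1 144.4] [array([0.487 , 0.2713]), array([0.4881, 0.2728]), array([0.4947, 0.2821]), array([0.4971, 0.2855])]
top black [76, 56, 10, 10, 73] [220.2 150.7] [array([0.4707, 0.1962]), array([0.4717, 0.1973]), array([0.4778, 0.2045]), array([0.4801, 0.2072])]
top black [98, 58, 10, 10, 70] [242.2 152.5] [array([0.4664, 0.1374]), array([0.4673, 0.1383]), array([0.4733, 0.1438]), array([0.4756, 0.1459])]
top red [49, 17, 16, 16, 138] [195.3 113.8] [array([0.5699, 0.2652]), array([0.5713, 0.2666]), array([0.5801, 0.2757]), array([0.5835, 0.2791])]
top red [10, 45, 17, 16, 135] [157.1 141.9] [array([0.4928, 0.365 ]), array([0.4938, 0.3669]), array([0.5006, 0.3787]), array([0.5031, 0.3832])]
hole [ 0.51621993 -0.24788553  0.09      ]
[[ 0.959  0.     0.284]
 [-0.284 -0.     0.959]
 [ 0.    -1.    -0.   ]]
wristcam [0.10624751 0.6457823  0.38574763] [ 0.2965729  -0.08664356 -0.95107172] [-0.08140094 -0.13308168 -0.00058   ] 297.4044025575468
```

View pics/h1.png

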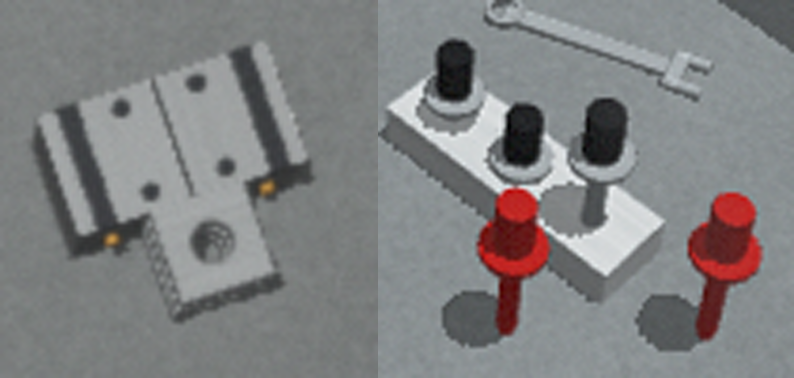

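In the enlarged crop, only the black pin third from the left shows a long bare shank above the rack, so that is the long pin. The scene and top views agree on its knob at about (0.489, 0.272). The hole is at about (0.516, -0.248).

Emit:
{"api": "arm_command", "payload": {
  "moves": "3.27 0 -2.08 0;3.27 0 -2.08 0;3.27 0 -2.08 0;3.27 0 -2.08 0;3.27 0 -2.08 0",
  "gripper": 0.4
}}

```text
time_s: 0.92
eef_pos: [0.3063, 0.4809, 0.2513]
orientation: [-0.699, 0.097, -0.093, 0.703]
force: [0.7, 0.2, 0.5]
finger_gap: 0.0619
```

Emit:
{"api": "arm_command", "payload": {
  "moves": "3.27 0 -2.08 0;3.27 0 -2.08 0;3.27 0 -2.08 0;3.27 0 -2.08 0;3.27 0 -2.08 0"
}}

```text
time_s: 1.33
eef_pos: [0.4414, 0.3296, 0.2511]
orientation: [-0.698, 0.096, -0.093, 0.704]
force: [1.1, 0.1, 0.3]
finger_gap: 0.0618
```

Run:
```python
from h import *
s=sensors.get_state();print(s["eef_pos"],tomove([0.489,0.272,0.2]),R.from_quat(s["orientation"]).as_matrix().round(3))
pw=vision.camera_params("wrist"); im=vision.capture("wrist"); cv2.imwrite("pics/w1.png",im)
print(proj(pw,[[.489,.272,.137],[.489,.272,.117],[.489,.272,.097]]))
m=im.max(2)<45
for st,ce in blobs(m,200,20000): print(st,ce.round(1),ray(pw,ce,.117).round(4),ray(pw,ce,.068).round(4))
```

```text
[0.44142094 0.32958503 0.25111107] [ 6.1400063   5.0458055  -4.33146707] [[ 0.964 -0.003  0.265]
 [-0.265  0.009  0.964]
 [-0.006 -1.     0.007]]
[[274.13806983 258.62571323]
 [276.93956217 248.45655019]
 [279.40401788 239.51079952]]
[154, 235, 32, 26, 510] [170.4 247.2] [0.4592 0.1704 0.117 ] [0.4768 0.1376 0.068 ]
```

View pics/w1.png

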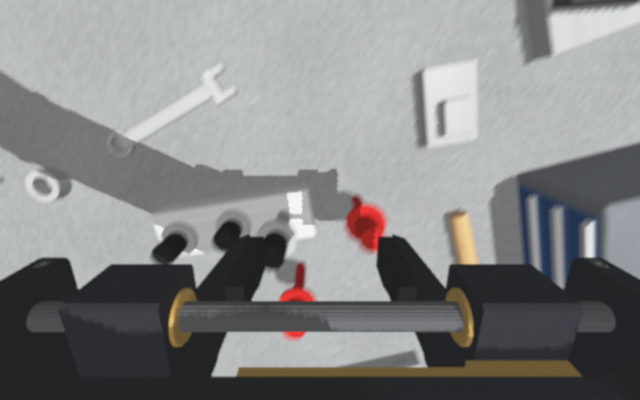

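The wrist view shows the long pin's knob at (275,248), against a predicted (277,248), so my estimate holds. I'll move over it.

Emit:
{"api": "arm_command", "payload": {
  "moves": "3 0 -2.15 0;3 0 -2.15 0;0.5 0 -0.3 0;0 0 0 0"
}}

```text
time_s: 1.72
eef_pos: [0.4977, 0.2591, 0.2517]
orientation: [-0.698, 0.1, -0.102, 0.701]
force: [-0.1, 0.5, -0.3]
finger_gap: 0.0616
```

Run:
```python
from h import *
s=sensors.get_state();print(s["eef_pos"],tomove([0.489,0.272,0.116]),R.from_quat(s["orientation"]).as_matrix().round(3))
pw=vision.camera_params("wrist"); im=vision.capture("wrist"); cv2.imwrite("pics/w2.png",im)
print(proj(pw,[[.489,.272,.137],[.489,.272,.117],[.489,.272,.097]]))
```

```text
[0.49765185 0.25910842 0.25171577] [-1.22059055 13.57375385  0.92818557] [[ 0.959  0.003  0.283]
 [-0.283  0.004  0.959]
 [ 0.002 -1.     0.005]]
[[331.77598064 182.18714145]
 [330.87696411 176.34338077]
 [330.09376741 171.25246867]]
```

View pics/w2.png

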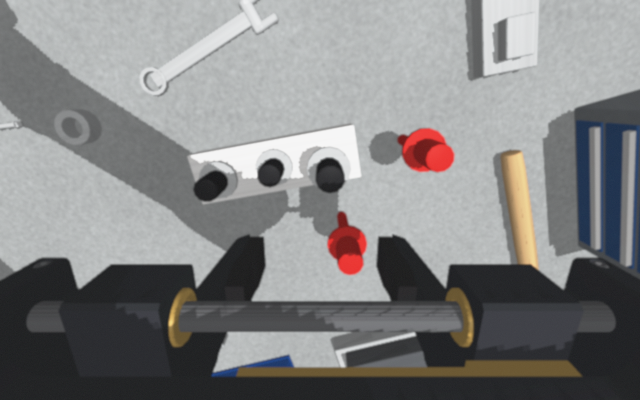

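The knob is at (330,176) against a predicted (331,178), so that agrees. I'll correct sideways and come down to just above the knob.

Emit:
{"api": "arm_command", "payload": {
  "moves": "-1.2 0 0.9 0;0 3 0 0;0 3 0 0;0 2 0 0;0 0 0 0"
}}

```text
time_s: 2.18
eef_pos: [0.4853, 0.281, 0.1715]
orientation: [-0.696, 0.097, -0.1, 0.704]
force: [-1.1, -0.4, -0.3]
finger_gap: 0.0615
```

Run:
```python
from h import *
s=sensors.get_state();print(s["eef_pos"],tomove([0.489,0.272,0.116]),R.from_quat(s["orientation"]).as_matrix().round(3))
for c in("wrist","top"):
    p=vision.camera_params(c); im=vision.capture(c)
    for st,ce in blobs(im.max(2)<45,60,4000): print(c,st,ce.round(1),ray(p,ce,.117).round(4))
    print(proj(p,[[.489,.272,.117]]))
    if c=="wrist": cv2.imwrite("pics/w3.png",im)
```

```text
[0.4852846  0.28103687 0.17146316] [ 0.58948962  5.53838378 -0.83374088] [[ 0.961  0.006  0.275]
 [-0.275  0.011  0.961]
 [ 0.003 -1.     0.012]]
wrist [219, 195, 36, 39, 981] [236.2 213.6] [0.4629 0.2286 0.117 ]
wrist [288, 204, 37, 53, 1509] [306.1 229.6] [0.4874 0.2704 0.117 ]
wrist [132, 211, 50, 43, 1357] [156.8 232.3] [0.4606 0.1715 0.117 ]
[[309.02030878 230.98626834]]
top [159, 9, 64, 39, 180] [199.6  41.4] [0.7692 0.2593 0.117 ]
top [576, 63, 21, 335, 3256] [585.6 231.3] [ 0.2651 -0.7684  0.117 ]
top [152, 86, 63, 73, 1297] [186.6 134.1] [0.5145 0.287  0.117 ]
top [34, 123, 62, 15, 321] [ 69.6 133. ] [0.5149 0.5993 0.117 ]
top [0, 140, 13, 187, 1405] [  3.9 212.6] [0.3009 0.7623 0.117 ]
top [215, 146, 11, 10, 84] [219.7 150.5] [0.471  0.1976 0.117 ]
top [237, 148, 11, 10, 80] [241.8 152.4] [0.4666 0.1387 0.117 ]
top [177, 156, 13, 30, 106] [182.2 172.7] [0.4107 0.2956 0.117 ]
top [179, 187, 18, 22, 138] [188.9 197.3] [0.3456 0.2759 0.117 ]
top [65, 201, 13, 34, 150] [ 70.9 217.4] [0.2899 0.5851 0.117 ]
top [176, 216, 98, 96, 1881] [216.7 264.4] [0.1706 0.198  0.117 ]
top [139, 300, 38, 26, 111] [163.4 317.6] [0.0326 0.3329 0.117 ]
top [276, 300, 51, 58, 1009] [301.8 319.7] [ 0.0303 -0.026   0.117 ]
[[191.91081334 143.63088721]]
```

View pics/w3.png

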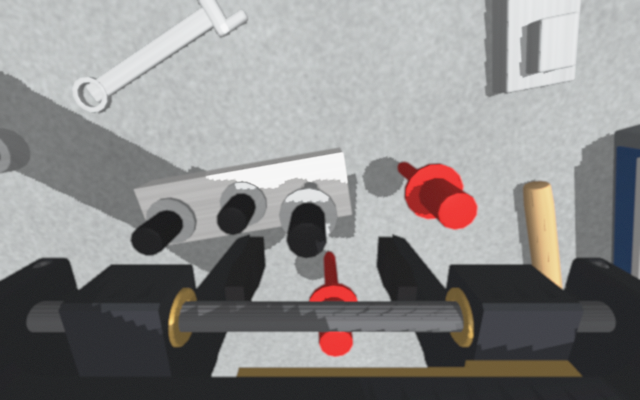

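Emit:
{"api": "arm_command", "payload": {
  "moves": "0.5 0 -0.85 0;0 0 0 0;0 0 0 0"
}}

```text
time_s: 2.53
eef_pos: [0.491, 0.2738, 0.1786]
orientation: [-0.694, 0.093, -0.102, 0.707]
force: [0.1, -0.1, -0.0]
finger_gap: 0.0617
```

Run:
```python
from h import *
s=sensors.get_state();print(s["time_s"],s["eef_pos"],tomove([0.488,0.271,0.116]),R.from_quat(s["orientation"]).as_matrix().round(3))
```

```text
2.5333 [0.49104351 0.27382782 0.17856254] [-0.27357309  6.24559381 -0.48064444] [[ 0.962  0.014  0.273]
 [-0.273  0.017  0.962]
 [ 0.009 -1.     0.02 ]]
```

Emit:
{"api": "arm_command", "payload": {
  "moves": "-0.25 1.2 -0.45 0;0 1.2 0 0;0 1 0 0;0 0 0 0;0 0 0 0"
}}

```text
time_s: 2.95
eef_pos: [0.4911, 0.2717, 0.1468]
orientation: [-0.692, 0.092, -0.105, 0.709]
force: [0.3, -0.4, -0.2]
finger_gap: 0.0613
```

Run:
```python
from h import *
s=sensors.get_state();print(s["time_s"],s["eef_pos"],tomove([0.488,0.271,0.116]),R.from_quat(s["orientation"]).as_matrix()[:,1].round(3),s["qd"].round(3))
```

```text
2.95 [0.49113568 0.2716844  0.14677327] [-0.32757906  3.06779986 -0.23290958] [ 0.021  0.021 -1.   ] [-0.001  0.016 -0.     0.008 -0.002 -0.006  0.002]
```

Emit:
{"api": "arm_command", "payload": {
  "moves": "-0.3 1.6 -0.2 0;0 1.5 0 0;0 0 0 0"
}}

```text
time_s: 3.2
eef_pos: [0.4898, 0.2723, 0.1162]
orientation: [-0.691, 0.091, -0.105, 0.709]
force: [-0.2, -0.1, 0.5]
finger_gap: 0.0618
```

Run:
```python
from h import *
s=sensors.get_state();print(s["time_s"],s["eef_pos"],tomove([0.488,0.271,0.116]),R.from_quat(s["orientation"]).as_matrix()[:,1].round(3),s["qd"].round(3),s["force"])
```

```text
3.2 [0.48982463 0.27230202 0.11621096] [-0.13988002  0.01371641 -0.17588551] [ 0.024  0.023 -0.999] [-0.003 -0.033  0.002 -0.01   0.003  0.041 -0.004] [-0.24227547 -0.14770048  0.46414804]
```

Emit:
{"api": "arm_command", "payload": {
  "moves": "-0.1 0 -0.15 0;0 0 0 0;0 0 0 0;0 0 0 0",
  "gripper": -1,
  "squeeze": 40
}}

```text
time_s: 3.53
eef_pos: [0.4894, 0.2717, 0.1183]
orientation: [-0.69, 0.091, -0.106, 0.71]
force: [1.1, -0.4, -0.3]
finger_gap: 0.0371
```

Run:
```python
from h import *
s=sensors.get_state();print(s["time_s"],s["eef_pos"],s["finger_gap"],tomove([0.488,0.271,0.116]),R.from_quat(s["orientation"]).as_matrix()[:,1].round(3),s["qd"].round(3),s["force"])
np.save("grasp.npy",np.r_[s["eef_pos"],s["orientation"]])
```

```text
3.5333 [0.4893976  0.27167499 0.11825373] 0.03709368019346145 [-0.11973458  0.22007087 -0.11006493] [ 0.025  0.024 -0.999] [ 0.001 -0.014  0.001 -0.008 -0.002  0.005 -0.003] [ 1.08543258 -0.38113193 -0.34097278]
```

Emit:
{"api": "arm_command", "payload": {
  "moves": "0 0.1 0 0;0 0 0 0;0 0 0 0"
}}

```text
time_s: 3.78
eef_pos: [0.4901, 0.2721, 0.1185]
orientation: [-0.69, 0.09, -0.107, 0.71]
force: [0.2, 0.6, -1.2]
finger_gap: 0.0251
```

Run:
```python
from h import *
s=sensors.get_state();print(s["time_s"],s["eef_pos"],s["finger_gap"],R.from_quat(s["orientation"]).as_matrix().round(3),s["qd"].round(3),s["force"])
np.save("grasp.npy",np.r_[s["eef_pos"],s["orientation"]])
```

```text
3.7833 [0.49013586 0.2720857  0.1185494 ] 0.025086099466635644 [[ 0.961  0.027  0.275]
 [-0.276  0.025  0.961]
 [ 0.019 -0.999  0.032]] [ 0.001 -0.    -0.     0.     0.001  0.001 -0.001] [ 0.2055673   0.56738387 -1.18634894]
```

Emit:
{"api": "arm_command", "payload": {
  "moves": "0.05 -2 0.07 0;0.08 -3.5 0.12 0;0.08 -3.5 0.12 0;0.07 -3 0.1 0;0 0 0 0"
}}

```text
time_s: 4.2
eef_pos: [0.4886, 0.2709, 0.2409]
orientation: [-0.692, 0.092, -0.104, 0.708]
force: [1.4, 0.3, -0.7]
finger_gap: 0.0245
```

Run:
```python
from h import *
s=sensors.get_state();print(s["time_s"],s["eef_pos"],s["finger_gap"],R.from_quat(s["orientation"]).as_matrix().round(3),s["qd"].round(3),s["force"])
print(tomove([.516,-.248,s["eef_pos"][2]]))
```

```text
4.2 [0.48858211 0.27091109 0.24086788] 0.02449642049616434 [[ 0.961  0.021  0.275]
 [-0.275  0.021  0.961]
 [ 0.014 -1.     0.026]] [ 0.002  0.033 -0.005  0.051 -0.002 -0.05   0.003] [ 1.38989819  0.31384347 -0.73567873]
[ 16.93106573  -1.02035664 -49.11723226]
```

Emit:
{"api": "arm_command", "payload": {
  "moves": "0.6 -0.3 -1.8 0;1.2 -0.15 -3.5 0;1.2 -0.1 -3.5 0;1.2 -0.1 -3.5 0;1.2 -0.1 -3.5 0"
}}

```text
time_s: 4.62
eef_pos: [0.4965, 0.11, 0.2453]
orientation: [-0.69, 0.085, -0.099, 0.712]
force: [1.1, 0.2, -1.4]
finger_gap: 0.0252
```

Emit:
{"api": "arm_command", "payload": {
  "moves": "1.2 -0.1 -3.5 0;1.2 -0.1 -3.5 0;1.2 -0.1 -3.5 0;1.2 -0.1 -3.5 0;1.2 -0.1 -3.5 0"
}}

```text
time_s: 5.03
eef_pos: [0.5064, -0.0832, 0.243]
orientation: [-0.69, 0.085, -0.097, 0.712]
force: [1.0, -0.9, -0.8]
finger_gap: 0.0252
```

Run:
```python
from h import *
s=sensors.get_state();print(s["time_s"],s["eef_pos"],s["finger_gap"],R.from_quat(s["orientation"]).as_matrix().round(3),s["joint_pos"].round(2),s["force"])
print(tomove([.516,-.248,s["eef_pos"][2]]))
```

```text
5.0333 [ 0.50636306 -0.08319283  0.24296531] 0.025207560565600116 [[ 0.967  0.021  0.256]
 [-0.256  0.029  0.966]
 [ 0.013 -0.999  0.034]] [-0.12  0.31  0.26  1.93 -0.14  0.9   1.53] [ 1.01708269 -0.91672204 -0.79181287]
[  5.15419606  -0.46166313 -15.67685796]
```

Emit:
{"api": "arm_command", "payload": {
  "moves": "1.2 -0.1 -3.5 0;1.2 -0.1 -3.5 0;1.2 -0.1 -3.5 0;0.7 -0.2 -2.2 0;0.3 0 -1 0"
}}

```text
time_s: 5.45
eef_pos: [0.5118, -0.2412, 0.2413]
orientation: [-0.691, 0.089, -0.099, 0.711]
force: [-0.3, -0.8, -1.6]
finger_gap: 0.0248
```

Emit:
{"api": "arm_command", "payload": {
  "moves": "0 0 0 0;0 0 0 0"
}}

```text
time_s: 5.62
eef_pos: [0.5105, -0.2433, 0.24]
orientation: [-0.691, 0.091, -0.1, 0.71]
force: [1.0, 1.3, -1.3]
finger_gap: 0.0249
```

Run:
```python
from h import *
s=sensors.get_state();r=R.from_quat(s["orientation"]);print(s["time_s"],s["eef_pos"],s["finger_gap"],r.as_matrix().round(3),s["qd"].round(3),s["force"])
g=np.load("grasp.npy");rg=R.from_quat(g[3:])
# pin foot and axis carried with the tool
ax=(r*rg.inv()).apply([0,0,1.]); off=(r*rg.inv()).apply(np.array([.488,.271,.006])-g[:3]); foot=s["eef_pos"]+off
print("axis",ax,"foot",foot)
print(tomove([.516,-.248,s["eef_pos"][2]]))
P=[[.516,-.248,.09],foot,foot+.085*ax,foot+.131*ax]
ims=[]
for c in("wrist","scene","top"):
    p=vision.camera_params(c); im=vision.capture(c); cv2.imwrite(f"pics/{c}5.png",im); q=proj(p,P);print(c,q.round(1).tolist())
    u,v=q[0].astype(int); w=70 if c!="wrist" else 110
    u=np.clip(u,w,640-w); v=np.clip(v,w,400-w); print(u-w,v-w); ims.append(cv2.resize(im[v-w:v+w,u-w:u+w],(400,400),interpolation=cv2.INTER_CUBIC))
cv2.imwrite("pics/c5.png",cv2.resize(np.hstack(ims[:2]),(800,400)));cv2.imwrite("pics/t5.png",ims[2])
```

```text
5.6167 [ 0.5105397  -0.24329386  0.23999063] 0.02490100576513045 [[ 0.963  0.016  0.268]
 [-0.268  0.026  0.963]
 [ 0.009 -1.     0.029]] [ 0.004  0.01   0.001  0.003 -0.    -0.003  0.   ] [ 0.97068163  1.29692196 -1.30269932]
axis [ 1.08666615e-02 -2.93639119e-04  9.99940913e-01] foot [ 0.50718953 -0.24436327  0.12747067]
[ 0.65217417 -0.00331593 -0.30705824]
wrist [[313.3, 189.5], [314.9, 192.1], [317.0, 237.6], [319.2, 285.1]]
203 79
scene [[232.9, 189.3], [234.0, 178.5], [229.1, 154.8], [226.3, 141.0]]
162 119
top [[385.8, 137.2], [386.3, 137.8], [390.9, 130.9], [393.7, 126.8]]
315 67
```

View pics/c5.png

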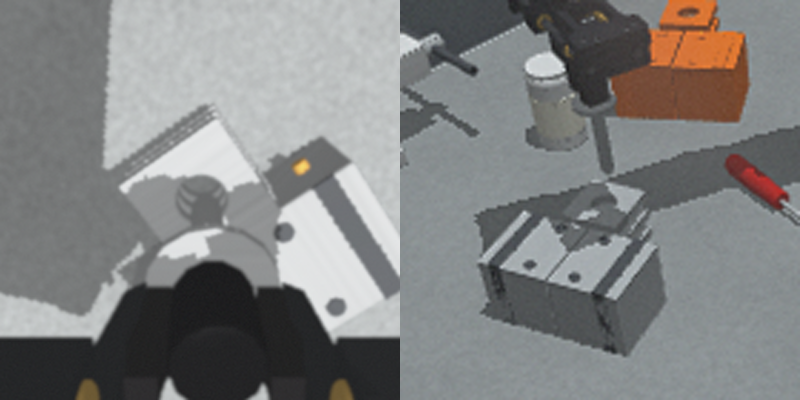

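The wrist view shows the hole at about (315,188), predicted (313,189). The scene view shows the foot at (234.5,179), predicted (234,178.5). The pin hangs upright with its collar visible. I'll shift about 9 mm onto the axis and come partly down.

Emit:
{"api": "arm_command", "payload": {
  "moves": "0.8 0.3 -0.1 0;0 1 -0.03 0;0 0.6 -0.02 0;0 0 0 0"
}}

```text
time_s: 6.1
eef_pos: [0.5213, -0.2392, 0.2197]
orientation: [-0.69, 0.087, -0.097, 0.712]
force: [-1.0, -0.6, -1.5]
finger_gap: 0.0253
```

```bash
cat > chk.py <<'E'
from h import *
s=sensors.get_state();r=R.from_quat(s["orientation"]);print(s["time_s"],s["eef_pos"].round(4),s["finger_gap"].round(4),r.as_matrix()[:,1].round(3),np.abs(s["qd"]).max().round(3),s["force"].round(1))
g=np.load("grasp.npy");rg=R.from_quat(g[3:])
ax=(r*rg.inv()).apply([0,0,1.]); off=(r*rg.inv()).apply(np.array([.488,.271,.006])-g[:3]); foot=s["eef_pos"]+off
print("axis",ax.round(4),"foot",foot.round(4))
d=np.array([.516,-.248,0])-(foot+.042*ax); d[2]=0
print("lateral cm",(r.inv().apply(d)*100).round(2),"down",(foot[2]-.005)*100,(r.inv().apply([0,0,.005-foot[2]])*100).round(2))
E
python3 chk.py
```

```text
Traceback (most recent call last):
  File "chk.py", line 2, in <module>
    s=sensors.get_state();r=R.from_quat(s["orientation"]);print(s["time_s"],s["eef_pos"].round(4),s["finger_gap"].round(4),r.as_matrix()[:,1].round(3),np.abs(s["qd"]).max().round(3),s["force"].round(1))
                                                                                                  ^^^^^^^^^^^^^^^^^^^^^
AttributeError: 'float' object has no attribute 'round'
```

```bash
sed -i 's/s\["finger_gap"\].round(4)/round(s["finger_gap"],4)/' chk.py; python3 chk.py
```

```text
6.1 [ 0.5213 -0.2392  0.2197] 0.0253 [ 0.018  0.029 -0.999] 0.009 [-1.  -0.6 -1.5]
axis [ 0.009  -0.0031  1.    ] foot [ 0.5182 -0.24    0.1071]
lateral cm [-0.05 -0.03 -0.83] down 10.212255052214841 [-0.1  10.21 -0.33]
```

Emit:
{"api": "arm_command", "payload": {
  "moves": "0 0.2 -0.75 0;0 0 0 0;0 0 0 0"
}}

```text
time_s: 6.35
eef_pos: [0.519, -0.2459, 0.216]
orientation: [-0.69, 0.087, -0.095, 0.712]
force: [0.5, -0.1, -1.0]
finger_gap: 0.0249
```

```bash
python3 chk.py
```

```text
6.35 [ 0.519  -0.2459  0.216 ] 0.0249 [ 0.016  0.03  -0.999] 0.018 [ 0.5 -0.1 -1. ]
axis [ 0.0111 -0.0041  0.9999] foot [ 0.5156 -0.2465  0.1034]
lateral cm [ 0.03 -0.   -0.13] down 9.843783111760912 [-0.07  9.84 -0.32]
```

Run:
```python
from h import *
ims=[]
for c,w in (("wrist",80),("scene",50)):
    p=vision.camera_params(c); im=vision.capture(c); u,v=proj(p,[.516,-.248,.09])[0]; print(c,u,v,proj(p,[.5156,-.2465,.1034]))
    u,v=int(u),int(v); print(u-w,v-w); ims.append(cv2.resize(im[v-w:v+w,u-w:u+w],(400,400),interpolation=cv2.INTER_CUBIC))
cv2.imwrite("pics/c6.png",np.hstack(ims))
```

```text
wrist 313.1387765980963 188.36460111573746 [[314.84926474 192.08280628]]
233 108
scene 232.86650290854624 189.25776909577056 [[232.60654156 185.92391614]]
182 139
```

View pics/c6.png

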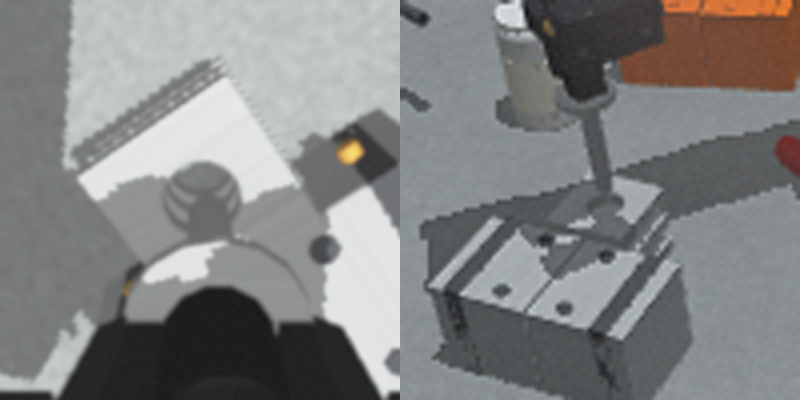

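The foot is over the hole. In the wrist view the hole is at (314,188) and the foot at about (316,187). In the scene view the hole is at (233,190), with the foot right above it. I'll lower it in stages.

Emit:
{"api": "arm_command", "payload": {
  "moves": "0.02 0.8 -0.15 0;0 1.2 -0.04 0;0 1.2 -0.04 0;0 1.2 -0.04 0;0 0 0 0"
}}

```text
time_s: 6.87
eef_pos: [0.5195, -0.2481, 0.1688]
orientation: [-0.69, 0.086, -0.096, 0.712]
force: [-0.1, 0.4, -1.4]
finger_gap: 0.0248
```

```bash
python3 chk.py
```

```text
6.8667 [ 0.5195 -0.2481  0.1688] 0.0248 [ 0.018  0.029 -0.999] 0.014 [-0.1  0.4 -1.4]
axis [ 0.0085 -0.0029  1.    ] foot [ 0.5164 -0.2489  0.0563]
lateral cm [-0.1   0.    0.08] down 5.130633926923119 [-0.05  5.13 -0.17]
```

Emit:
{"api": "arm_command", "payload": {
  "moves": "-0.1 0.8 0.05 0;0 1.2 -0.04 0;0 1.2 -0.04 0;0 0.6 -0.02 0;0 0 0 0"
}}

```text
time_s: 7.28
eef_pos: [0.5186, -0.2469, 0.1261]
orientation: [-0.69, 0.087, -0.096, 0.712]
force: [0.3, 0.2, -1.6]
finger_gap: 0.0249
```

```bash
python3 chk.py
```

```text
7.2833 [ 0.5186 -0.2469  0.1261] 0.0249 [ 0.017  0.029 -0.999] 0.009 [ 0.3  0.2 -1.6]
axis [ 0.0095 -0.0033  0.9999] foot [ 0.5155 -0.2477  0.0136]
lateral cm [ 0.02 -0.   -0.01] down 0.855986929243344 [-0.01  0.86 -0.03]
```

Emit:
{"api": "arm_command", "payload": {
  "moves": "0 0.4 -0.02 0;0 0.3 -0.01 0;0 0 0 0"
}}

```text
time_s: 7.53
eef_pos: [0.5188, -0.2472, 0.1182]
orientation: [-0.69, 0.087, -0.096, 0.712]
force: [-0.0, -0.3, -1.3]
finger_gap: 0.0253
```

```bash
python3 chk.py
```

```text
7.5333 [ 0.5188 -0.2472  0.1182] 0.0253 [ 0.017  0.029 -0.999] 0.004 [-0.  -0.3 -1.3]
axis [ 0.0096 -0.0032  0.9999] foot [ 0.5156 -0.2479  0.0057]
lateral cm [-0.    0.    0.01] down 0.06771637087391079 [-0.    0.07 -0.  ]
```

No contact force yet, so I'll go down in small steps until the collar bears.

Emit:
{"api": "arm_command", "payload": {
  "moves": "0 0.15 0 0;0 0.1 0 0;0 0 0 0"
}}

```text
time_s: 7.78
eef_pos: [0.5192, -0.2475, 0.1176]
orientation: [-0.69, 0.086, -0.097, 0.712]
force: [-0.4, -0.0, -1.5]
finger_gap: 0.0253
```

Emit:
{"api": "arm_command", "payload": {
  "moves": "0 0.2 0 0;0 0.2 0 0;0 0.1 0 0"
}}

```text
time_s: 8.03
eef_pos: [0.5195, -0.2478, 0.1172]
orientation: [-0.689, 0.086, -0.097, 0.713]
force: [-2.7, 1.3, 2.7]
finger_gap: 0.0254
```

Emit:
{"api": "arm_command", "payload": {
  "moves": "0 0.25 0 0;0 0.25 0 0"
}}

```text
time_s: 8.2
eef_pos: [0.5195, -0.2479, 0.1169]
orientation: [-0.689, 0.086, -0.098, 0.713]
force: [-10.0, 4.8, 28.4]
finger_gap: 0.0248
```

```bash
python3 chk.py
```

```text
8.2 [ 0.5195 -0.2479  0.1169] 0.0248 [ 0.02   0.033 -0.999] 0.015 [-10.    4.8  28.4]
axis [ 0.0064 -0.0068  1.    ] foot [ 0.5167 -0.2482  0.0043]
lateral cm [-0.11 -0.    0.02] down -0.0651342456645397 [ 0.   -0.07  0.  ]
```

Emit:
{"api": "arm_command", "payload": {
  "moves": "0 0 0 0;0 0 0 0"
}}

```text
time_s: 8.37
eef_pos: [0.5202, -0.2483, 0.1187]
orientation: [-0.689, 0.085, -0.099, 0.713]
force: [0.5, -0.6, -1.7]
finger_gap: 0.0253
```

Emit:
{"api": "arm_command", "payload": {
  "moves": "0 0 0 0;0 0 0 0;0 0 0 0;0 0 0 0",
  "gripper": 0.4
}}

```text
time_s: 8.7
eef_pos: [0.5211, -0.2486, 0.1187]
orientation: [-0.689, 0.085, -0.099, 0.713]
force: [-0.8, 0.5, -0.5]
finger_gap: 0.0497
```

```bash
python3 chk.py
```

```text
8.7 [ 0.5211 -0.2486  0.1187] 0.0497 [ 0.025  0.031 -0.999] 0.004 [-0.8  0.5 -0.5]
axis [ 0.002  -0.0051  1.    ] foot [ 0.5188 -0.2492  0.0061]
lateral cm [-0.32 -0.    0.06] down 0.11469025480391375 [-0.    0.11 -0.  ]
```

The pin is released. The arm sprang up about 1.5 mm between the press and the opening, so the collar may have been just off the plate when I let go. I'll check from a picture.

Run:
```python
from h import *
ims=[]
for c,w in (("wrist",100),("scene",45)):
    p=vision.camera_params(c); im=vision.capture(c); u,v=proj(p,[.516,-.248,.1])[0]
    u,v=int(u),int(v); ims.append(cv2.resize(im[v-w:v+w,u-w:u+w],(400,400),interpolation=cv2.INTER_CUBIC))
    print(c,u-w,v-w,proj(p,[[.516,-.248,.09],[.516,-.248,.096],[.516,-.248,.136]]).round(1).tolist())
cv2.imwrite("pics/c7.png",np.hstack(ims))
```

```text
wrist 218 139 [[318.2, 231.8], [318.5, 236.4], [321.2, 277.0]]
scene 187 141 [[232.9, 189.3], [232.6, 187.7], [230.4, 177.1]]
```

View pics/c7.png

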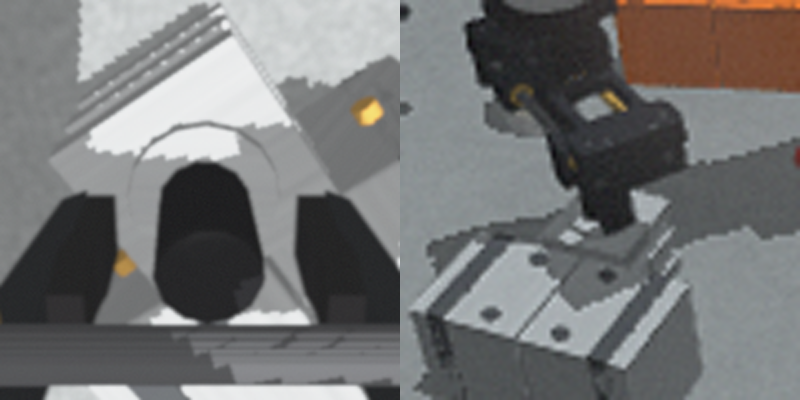

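The wrist view shows the collar flat on the top plate, with the knob top at about (323,277) against a predicted (321,277) and both fingers clear. To make sure the last release happens with the collar bearing, I'll re-grip, press lightly and open while still pressing.

Emit:
{"api": "arm_command", "payload": {
  "moves": "0 0.1 0 0;0 0 0 0;0 0 0 0;0 0 0 0;0 0 0 0",
  "gripper": -1,
  "squeeze": 20
}}

```text
time_s: 9.22
eef_pos: [0.521, -0.2485, 0.1172]
orientation: [-0.689, 0.085, -0.099, 0.713]
force: [0.5, -0.2, 0.3]
finger_gap: 0.0284
```

Emit:
{"api": "arm_command", "payload": {
  "moves": "0 0.15 0 0;0 0.15 0 0"
}}

```text
time_s: 9.38
eef_pos: [0.5212, -0.2486, 0.1168]
orientation: [-0.689, 0.085, -0.099, 0.713]
force: [-6.7, 3.9, 21.9]
finger_gap: 0.0255
```

Force is 22 N downward through the seated collar. I'll open while still pressing.

Emit:
{"api": "arm_command", "payload": {
  "moves": "0 0.12 0 0;0 0.05 0 0;0 0 0 0;0 0 0 0;0 0 0 0",
  "gripper": 0.5
}}

```text
time_s: 9.8
eef_pos: [0.5215, -0.2488, 0.1158]
orientation: [-0.689, 0.085, -0.099, 0.713]
force: [-0.2, 0.4, 0.5]
finger_gap: 0.0566
```

```bash
python3 chk.py
```

```text
9.8 [ 0.5215 -0.2488  0.1158] 0.0566 [ 0.025  0.032 -0.999] 0.001 [-0.2  0.4  0.5]
axis [ 0.0013 -0.0061  1.    ] foot [ 0.5192 -0.2492  0.0032]
lateral cm [-0.36 -0.    0.06] down -0.17569626779699266 [ 0.   -0.18  0.01]
```

Lift straight up and clear.

Emit:
{"api": "arm_command", "payload": {
  "moves": "0 -1 0.03 0;0 -2 0.06 0;0 -3 0.1 0;0 -3 0.1 0;0 -3 0.1 0"
}}

```text
time_s: 10.22
eef_pos: [0.515, -0.2468, 0.2349]
orientation: [-0.688, 0.09, -0.094, 0.714]
force: [1.1, 0.0, -0.7]
finger_gap: 0.0661
```

Emit:
{"api": "arm_command", "payload": {
  "moves": "-2.5 -1 0 0;-3 0 0 0;-2 0 0 0;0 0 0 0"
}}

```text
time_s: 10.55
eef_pos: [0.4445, -0.2296, 0.2548]
orientation: [-0.689, 0.084, -0.1, 0.713]
force: [0.4, 0.2, -0.3]
finger_gap: 0.066
```

Run:
```python
from h import *
s=sensors.get_state();print(s["time_s"],s["eef_pos"],s["force"].round(1),s["finger_gap"])
ims=[]
for c,w,X in (("wrist",110,[.516,-.248,.1]),("scene",45,[.516,-.248,.1]),("scene",45,[.475,.2,.06])):
    p=vision.camera_params(c); im=vision.capture(c); u,v=proj(p,X)[0]
    u=int(np.clip(u,w,640-w));v=int(np.clip(v,w,400-w)); ims.append(cv2.resize(im[v-w:v+w,u-w:u+w],(266,266),interpolation=cv2.INTER_CUBIC))
    print(c,u-w,v-w,proj(p,[[.516,-.248,.09],[.516,-.248,.096],[.516,-.248,.136]]).round(1).tolist())
cv2.imwrite("pics/c8.png",np.hstack(ims))
```

```text
10.55 [ 0.44449638 -0.22960473  0.25484343] [ 0.4  0.2 -0.3] 0.06604584105481444
wrist 206 136 [[315.9, 241.7], [316.0, 244.3], [317.0, 264.2]]
scene 187 141 [[232.9, 189.3], [232.6, 187.7], [230.4, 177.1]]
scene 316 215 [[232.9, 189.3], [232.6, 187.7], [230.4, 177.1]]
```

View pics/c8.png

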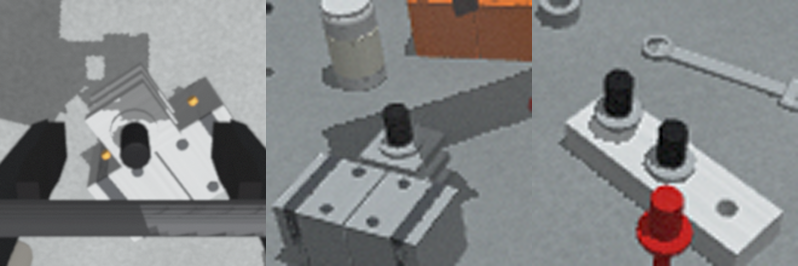

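The long pin stands upright with its collar flat on the top plate: knob at scene (231,183), collar at (232,191). The short and stub pins are still in the rack, and the gripper is clear.

```bash
python3 -c "
from plant import robot; print(robot.hand_in())"
```

```text
the job is handed in; nothing more can be done
None
```

The long pin is in the mould: I took it from the rack by its knob, lowered it through all three lock plates while holding it, and handed the job in at about 10.7 s.

**Last checks:** The collar lies flat and centred on the top plate, and the pin is upright. The two shorter pins are still in the rack, and the gripper is clear with no force on it. At bottom, my estimate put the pin's foot at 4.3 mm above the table; a seated collar should put it at 5 mm. The highest force I read was about 28 N, pressing down through the pin.

**One thing that went wrong:** At my first release the arm had sprung up about 1.5 mm after pressing, so the collar was probably a millimetre or so off the plate when I let go. I gripped the pin again, pressed it down with about 22 N and opened the gripper while still pressing, so the final release was with the collar down.

**Disagreement:** The tool drifted to a tilt of about 2 degrees over the moves. I allowed for it, and it left no visible effect on the seated pin.

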